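# Take up a trolley brake at its star wheel

## Robot

A 6-joint arm with a two-finger parallel gripper is mounted at the origin on the work surface. World frame = base frame: x ahead of the robot, y to its left, z up, the work surface at z = 0. Lengths are in mm, angles in rad, forces in N, time in s.
With the tool pointing down it reaches from about 350 to 975 mm from the base axis. Payload 7.1 kg.
Tool frame: the origin (TCP) lies at the very end of the fingers, on their centre line; the grasp point (between the pads) lies 19 mm behind it; z points along the fingers, y is the line along which they close (so a half turn about z gives the same grasp; the last joint's range is limited). The gripper opens to 88 mm and grips with 3 to 60 N. Pads are 20 mm wide; open, the fingers measure 115 mm over their backs; the gripper's body (75 mm by 178 mm) begins 61 mm behind the grasp point.
Start: joints at [-1.256, 0.423, 1.63, -0, 1.089, -0.019], TCP at [204.789, -590.48, 222.675] pointing down, gripper open.
Joint ranges: [-3, 3], [-0.9, 2.11], [0.09, 2.58], [-1.31, 4.45], [0.11, 2.69], [-2.54, 2.54]. Speed limits (rad/s): [2.39, 2.39, 3.01, 3.14, 3.14, 3.14].

## Interface

Orientations are given as a rotation vector (axis times angle).
In Python, from workcell import get_obs, get_image, job, models gives the robot as it stands.
- The arm moves only by the tool jog_arm, never from a script. Its argument "increments" is one flat list of numbers, 7 for each row, row after row: the turn, a rotation vector about the tool's x, y, z in degrees, then the shift along the tool's x, y, z in mm, then the opening in per cent of the stroke, from 0 (shut) to 100 (fully open). A call has 1 to 12 rows; each row shifts and turns the commanded pose from where the row before left it, along the tool's axes as they then stand; what a row does not reach is not made up. A row lasts 1/8 s, in which the tool goes at most 62.5 mm and 10.7 degrees, less where a joint would pass 70% of its speed; a pose out of reach is approached as far as the arm can. A call is refused whole if a number of a shift passes 62.5 or a number of a turn 10.7, either way. A call with a gripper value outside its range is refused whole. The fingers move at their own pace and stop on an object; the grip force is fixed at half the most. Time passes only in rows, so rows that do not move let the fingers close. It gives the time, the measured TCP pose, the force, the opening and the grip force at its end, in the units of the state.
- get_obs(): the state, without advancing time (a new reading comes with each control period).
- get_image(name): name is "scene" or "side" or "wrist"; returns a dict with "pixels" (384x512x3 uint8, blue, green, red), "depth" (384x512 float32, mm along the optical axis (not along the pixel's ray), 0 where there is no reading), "fx", "fy", "cx", "cy" (pixels), "cam_to_world" (4x4, takes a point from camera to world coordinates); the wrist camera has in their place "tool_from_camera" (4x4, takes a point from camera to tool coordinates, whose origin is the TCP and whose axes are the flange's). Camera axes: x right, y up, looking along -z (the intrinsics and any distortion apply to the point x, -y, -z); pixel columns grow to the right and rows downward; lengths in mm; the calibration is good to about 2 mm. A picture is of the moment at which its call begins: read the wrist's pose just before it.
- job.close_job(): hands the job in; it is judged then, once.
Trained networks look in the newest picture that a camera, given by its name, has taken for a name from the list of things; names that differ only in an ending like _2 or _b are one class to them, and where a whole thing is asked for, a point or a joint stands for the part that bears it (a point fixed in the world has none). Each returns a list of dicts, best first, with "p" (0 to 1); they miss things now and then, are a little off and sometimes report something else, mostly with a low value. They report only what shows in the picture. A call takes as long as a camera call. They do not tell look-alikes from the thing itself.
- models.look_for(target, camera): "centre" ([x, y, z] in mm, in world coordinates, good to about 4 mm: the middle of the surface that is visible of it).
- models.regions_of(target, camera): "region" (384x512 bool, what is visible of it).
The state is a dict: "t": time; "qpos": joint angles; "qvel": joint speeds; "joint_torque": joint torques, N m; "ee_pos": TCP position; "orientation": TCP orientation; "ft_force": force on the tool from outside, world axes, zero at the start; "moment": the same for the moment, N m; "width": finger opening in mm; "grasp_force": force on a finger pad.
Only numpy, scipy, OpenCV 4.12 (cv2) and the standard library are available. Lean on these libraries where they do the work, as an engineer would, in place of code of your own. Each camera call takes 0.05 s, during which the arm holds its last target. There are 200 camera calls.

## Task

The pipe trolley's wheel brake is clamped on the bench, backing plate up. Take the flat-bladed adjusting tool from its block, reach with the blade through the slot in the plate and turn the star wheel inside one tooth at a time towards the side with the brake lever, drawing the blade clear of the teeth between strokes, until it comes up solid; then lean on it with a steady push of about 12 N for a full second, never pushing on the brake with 25 N or more. Put the tool back in its hole, fully home and released, and leave the awl and the other things on the bench undisturbed.

Things in the scene. Friction and masses are not known exactly. Their poses are not given: they have to be found in the camera images.
- brake: Round drum brake, 184 mm diameter, 64 mm high at its rim, fixed. Origin: centre of its underside. Its grey plate (top at z = 62 mm, 4 mm thick) has one slot. +x is the side where the flat steel brake lever (14 mm wide, top at 70 mm) sticks out over the rim to x = 148 mm. A hub (17 mm radius, top at z = 80 mm) stands at x = 4 mm with four nuts round it at 28 mm.
- slot (a point): Centre of the slot at the top face of the plate (brake frame x = -54, y = 0, z = 62 mm). The slot is 28 mm long along the brake's x and 15 mm wide along y, and goes through the 4 mm plate.
- star (a joint): Angle of the steel star wheel under the slot (rad): grows as its top teeth move towards the brake's +x (lever side), which tightens. 10 teeth, pitch 0.628; at 0 they stand at 0.06 + multiples of 0.628 from straight up towards +x. Turns stiffly (about 3 N at the teeth), stays where left. It comes up solid somewhere from -0.15 to 0.08, different each time: 1.75 to 3 teeth from the start.
- axle: The star wheel with its axle; origin at the wheel's centre, axes as the brake's (brake frame x = -50, y = 0, z = 29 mm: 4 mm nearer the lever than the slot's centre); its axle runs along the brake's y. Teeth 4 mm thick, 14 mm wide, root radius 18 mm, tip radius 27 mm: topmost tip 56 mm above the bench, plate's underside 58 mm. Once solid it gives about 1 mm per 8 N.
- star_mark (a point): Tip of the tooth that stands nearest to straight up when the star wheel's value is 0, at 27 mm radius; turns with the wheel.
- spoon: Adjusting tool: steel blade pointing down, 4 mm thick (its x), 10 mm wide (y), 45 mm long, under a pale wooden rectangular handle 24 (x) by 30 (y) by 55 mm high. Origin: centre of the blade's end, z up: shoulder (handle's underside) at 45, top at 100 mm. About 0.13 kg. Stands upright in the block, shoulder on its top, x along the block's x. In the slot its x goes along the brake's x.
- spoon_grip (a point): Point on the axis of the adjusting tool's handle, 68 mm above the blade's end: good place to grip across the 24 mm width.
- rack: Wooden tool block, 70 mm (x) by 150 mm (y) by 60 mm high, fixed. Origin: centre of its underside. Two equal holes, 50 mm deep, about 9 mm (x) by 15 mm (y), at y = +38 and -38 mm; the adjusting tool is in one, the awl in the other, either way round.
- rack_hole0 (a point): Mouth of the hole at y = +38 mm, at the block's top (z = 60 mm).
- rack_hole1 (a point): Mouth of the hole at y = -38 mm, at the block's top (z = 60 mm).
- awl: Bystander: awl with a round shank (5 mm) and a round wooden handle 26 mm diameter, 55 mm high, standing in the other hole. Origin: its point.
- jar: Bystander: amber glass jar, 60 dia x 90 mm. Origin: centre of its underside.
- mould: Bystander: dark wooden cup-shaped glass mould, 80 dia x 60 mm. Origin: centre of its underside.
- washer: Bystander: steel washer, 50 dia x 8 mm, lying flat. Origin: centre of its underside.
- plug: Bystander: rubber plug of the slot, 22 dia x 12 mm, lying on the bench. Origin: centre of its underside.
- weight: Bystander: green glass paperweight, 62 dia x 47 mm. Origin: centre of its underside.
- wrench: Bystander: open-ended wrench lying flat. Origin: centre of its underside.
Things that resemble listed ones, but are neither listed nor needed, are in the scene too. What is shaped like the spoon but orange is not meant.

How it is judged:
By the outcome, as a careful person would: the job done as asked, in the order asked, and still so for the second after the job is handed in, with the robot touching nothing.
It also fails if it takes over 72 s, if anything falls off the work surface, if the arm or the gripper's body presses on something with over 40 N, if the wrist force passes 120 N, or if a joint passes its speed limit or range.

## Working session

There is one attempt and no reset: what is moved stays moved. The work goes in short steps, Python scripts to look and compute and a tool call to move; the robot and the scene stay as the last step left them, time stands still between calls to the robot, and variables do not carry over. Pictures are saved under pics/ and viewed, at most 10 in all, crops included, and the job is handed in when it is done.

Besides the shell and the picture viewer there is one more tool, called after ">>>" as name(argument=value, ...) on one line, values as JSON. jog_arm: Moves the arm, as the interface text tells. Its arguments: {"type":"object","properties":{"increments":{"type":"array"}},"required":["increments"]}

```bash
mkdir -p pics
cat > h.py <<'E'
import numpy as np, cv2
from scipy.spatial.transform import Rotation as R
from workcell import get_obs, get_image, job, models
def T(im, obs):
    if 'cam_to_world' in im: return np.array(im['cam_to_world'])
    M=np.eye(4); M[:3,:3]=R.from_rotvec(obs['orientation']).as_matrix(); M[:3,3]=obs['ee_pos']
    return M@np.array(im['tool_from_camera'])
def cloud(im, obs=None):
    d=im['depth']; v,u=np.mgrid[:384,:512]
    P=np.stack([(u-im['cx'])/im['fx']*d, -(v-im['cy'])/im['fy']*d, -d, np.ones_like(d)],-1)
    return (P@T(im,obs).T)[...,:3]
E
cat > a.py <<'E'
from h import *
np.set_printoptions(precision=1,suppress=True)
o=get_obs(); print({k:np.round(v,3) for k,v in o.items()})
ims=[]
for c in ['scene','side']:
    im=get_image(c); ims.append(im['pixels'])
    print(c,[k for k in im if k not in('pixels','depth')])
    for n in ['brake','slot','axle','spoon','spoon_grip','rack','rack_hole0','rack_hole1','awl','jar','mould','washer','plug','weight','wrench']:
        print(n,[(np.round(r['centre'],0).tolist(),round(r['p'],2)) for r in models.look_for(n,c)][:4])
cv2.imwrite('pics/scene.png',ims[0]); cv2.imwrite('pics/side.png',ims[1])
E
python3 a.py
```

```text
{'t': np.float64(0.0), 'qpos': array([-1.3,  0.4,  1.6,  0. ,  1.1, -0. ]), 'qvel': array([ 0.,  0., -0., -0., -0.,  0.]), 'joint_torque': array([  0. , -54.5, -27.4,   0.1,   0. ,  -0. ]), 'ee_pos': array([ 204.6, -590. ,  221.9]), 'orientation': array([-3.1, -0.5,  0. ]), 'ft_force': array([ 0. , -0.4,  0.2]), 'moment': array([ 0., -0.,  0.]), 'grasp_force': np.float64(0.0), 'width': np.float64(87.644)}
scene ['fx', 'fy', 'cx', 'cy', 'cam_to_world']
brake [([605.0, 105.0, 60.0], 0.87)]
slot [([473.0, -258.0, 104.0], 0.67), ([605.0, 99.0, 57.0], 0.64)]
axle []
spoon [([454.0, -360.0, 81.0], 0.85), ([372.0, -303.0, 79.0], 0.85), ([469.0, -260.0, 105.0], 0.53), ([381.0, -209.0, 79.0], 0.51)]
spoon_grip [([382.0, -207.0, 82.0], 0.72), ([457.0, -360.0, 83.0], 0.69), ([473.0, -256.0, 103.0], 0.65), ([368.0, -305.0, 76.0], 0.6)]
rack [([494.0, -222.0, 64.0], 0.78), ([496.0, -188.0, 102.0], 0.73), ([376.0, 302.0, 8.0], 0.48)]
rack_hole0 [([497.0, -228.0, 58.0], 0.81), ([605.0, 98.0, 58.0], 0.64)]
rack_hole1 [([497.0, -228.0, 58.0], 0.81), ([605.0, 98.0, 58.0], 0.64)]
awl [([495.0, -186.0, 
[... 522 characters left out ...]
([703.0, -178.0, 26.0], 0.74), ([458.0, -243.0, 93.0], 0.7), ([443.0, -348.0, 76.0], 0.7)]
spoon_grip [([441.0, -343.0, 79.0], 0.72), ([358.0, -287.0, 90.0], 0.71), ([366.0, -195.0, 71.0], 0.56), ([453.0, -243.0, 95.0], 0.51)]
rack [([464.0, -169.0, 46.0], 0.88)]
rack_hole0 [([464.0, -167.0, 44.0], 0.82), ([480.0, -175.0, 93.0], 0.46)]
rack_hole1 [([464.0, -167.0, 44.0], 0.82), ([480.0, -175.0, 93.0], 0.46)]
awl [([484.0, -169.0, 96.0], 0.44), ([372.0, 304.0, 6.0], 0.3)]
jar [([495.0, 383.0, 63.0], 0.66)]
mould [([560.0, 165.0, 61.0], 0.65), ([464.0, -168.0, 43.0], 0.31)]
washer [([372.0, 306.0, 5.0], 0.57)]
plug []
weight [([706.0, -180.0, 28.0], 0.47)]
wrench [([655.0, -414.0, 7.0], 0.59)]
```

View pics/scene.png

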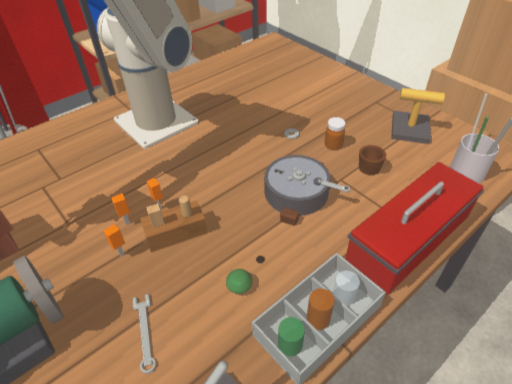

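View pics/side.png

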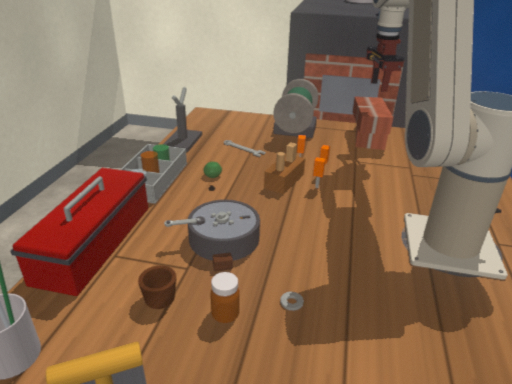

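The scene view shows the block at about (175,225), with the pale square-handled spoon at (155,216) and the round awl at (185,205). The orange look-alikes are at (120,205), (154,188) and (114,238). The brake is at (297,183), its lever points to (345,188), and the slot is near (278,171). Next I'll fit geometry from the depth.

```bash
cat > b.py <<'E'
from h import *
np.set_printoptions(precision=3,suppress=True)
for c in ['scene','side']:
    im=get_image(c); P=cloud(im); 
    for n,z0,z1 in [('rack',56,64),('brake',59,65)]:
        m=models.regions_of(n,c)[0]['region']&(im['depth']>0)
        Q=P[m]; print(c,n,m.sum(),'z pct',np.percentile(Q[:,2],[5,25,50,75,95,99]))
        q=Q[(Q[:,2]>z0)&(Q[:,2]<z1)]
        if len(q)>5: r=cv2.minAreaRect(q[:,:2].astype(np.float32)); print(n,len(q),r, cv2.minEnclosingCircle(q[:,:2].astype(np.float32)))
    # lever
    b=P[...,:2]-np.array([590,130]); 
    m=(np.hypot(b[...,0],b[...,1])<180)&(P[...,2]>45)&(np.hypot(b[...,0],b[...,1])>105)
    print('lever?',m.sum(),np.median(P[m],0) if m.any() else None)
im=get_image('wrist'); print(np.array(im['tool_from_camera']),im['fx'],im['cx'],im['cy'])
E
python3 b.py
```

```text
scene rack 487 z pct [24.451 33.003 40.357 45.059 47.625 49.326]
scene brake 3589 z pct [14.531 47.873 63.167 65.006 71.261 76.517]
brake 1610 ((579.97412109375, 120.69503784179688), (179.27391052246094, 185.03387451171875), 24.77918815612793) ((579.0956420898438, 120.6957778930664), 93.48580169677734)
lever? 75 [698.714 173.052  70.37 ]
side rack 958 z pct [ 4.079 22.138 44.004 59.67  61.814 63.156]
rack 344 ((474.3831481933594, -216.7089080810547), (154.55316162109375, 72.0114974975586), 73.14495086669922) ((469.05755615234375, -213.66795349121094), 80.95662689208984)
side brake 3967 z pct [13.576 40.342 61.767 63.434 69.867 74.544]
brake 2060 ((577.591552734375, 122.21818542480469), (183.83607482910156, 186.0812530517578), 72.28065490722656) ((594.2117309570312, 131.5100860595703), 111.76434326171875)
lever? 85 [693.276 178.761  68.794]
[[  -0.       0.966    0.257   69.938]
 [   1.       0.       0.       1.238]
 [   0.       0.257   -0.966 -161.912]
 [   0.       0.       0.       1.   ]] 303.65518092882036 258.1080055308469 192.67023161646173
```

>>> jog_arm(increments=[0,0,0,29.5,-27,0,60,0,0,0,29.5,-27,0,60,0,0,0,29.5,-27,0,60,0,0,0,29.5,-27,0,60,0,0,0,29.5,-27,0,60,0,0,0,29.5,-27,0,60,0,0,0,29.5,-27,0,60,0,0,0,29.5,-27,0,60,0,0,0,29.5,-27,0,60,0,0,0,29.5,-27,0,60,0,0,0,29.5,-27,0,60,0,0,0,29.5,-27,0,60])

```text
t: 3.45
ee_pos: [433.7, -167.2, 222.9]
orientation: [3.098, 0.522, 0.001]
ft_force: [0.7, -0.4, 0.2]
width: 53.0
grasp_force: 0.0
```

>>> jog_arm(increments=[0,0,0,29.5,-27,0,60,0,0,0,29.5,-27,0,60,0,0,0,29.5,-27,0,60,0,0,0,29.5,-27,0,60,0,0,0,29.5,-27,0,60,0,0,0,29.5,-27,0,60,0,0,-9.65,0,0,0,60,0,0,-9.65,0,0,0,60,0,0,-9.65,0,0,0,60,0,0,-9.65,0,0,0,60,0,0,-9.65,0,0,0,60,0,0,-9.65,0,0,0,60])

```text
t: 4.95
ee_pos: [547.3, 42.7, 222.7]
orientation: [2.453, 1.963, 0.0]
ft_force: [0.2, -0.1, 0.4]
width: 53.0
grasp_force: 0.0
```

>>> jog_arm(increments=[0,0,-9.65,0,0,12,60,0,0,-9.65,0,0,12,60,0,0,-9.65,0,0,12,60,0,0,-9.65,0,0,12,60,0,0,0,0,0,0,60])

```text
t: 5.58
ee_pos: [546.7, 42.6, 174.0]
orientation: [-1.675, -2.656, 0.002]
ft_force: [-0.3, 0.6, 0.2]
width: 52.7
grasp_force: 0.0
```

```bash
cat > c.py <<'E'
from h import *
np.set_printoptions(precision=2,suppress=True)
o=get_obs(); im=get_image('wrist'); P=cloud(im,o); print(o['t'],o['ee_pos'],np.degrees(o['orientation']))
M=R.from_rotvec(o['orientation']).as_matrix(); print('yaw x',np.degrees(np.arctan2(M[1,0],M[0,0])),'z',M[:,2])
for n in ['brake','slot','star_mark','axle']:
    print(n,[(np.round(r['centre'],1).tolist(),round(r['p'],2)) for r in models.look_for(n,'wrist')][:3])
np.savez('c.npz',P=P,px=im['pixels'])
cv2.imwrite('pics/w1.png',im['pixels'])
E
python3 c.py
```

```text
5.575 [546.68  42.63 173.98] [ -95.96 -152.19    0.09]
yaw x 115.53517785768545 z [-0. -0. -1.]
brake [([576.8, 133.4, 61.3], 0.56)]
slot [([576.7, 133.3, 59.6], 0.91)]
star_mark [([529.0, 97.3, 50.1], 0.9)]
axle [([531.3, 93.6, 43.6], 0.81)]
```

View pics/w1.png

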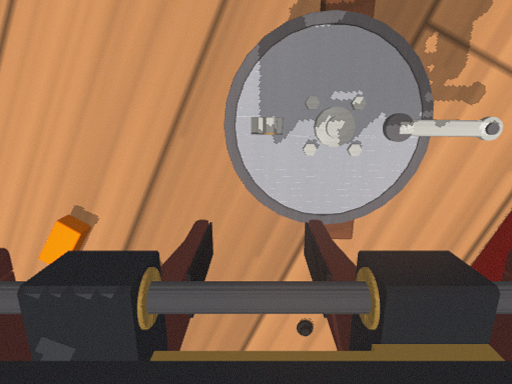

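The wrist view shows the brake from above: the slot at about (267,126) with teeth visible in it, the hub at (335,126), and the lever running right to (490,128). I'll zoom into the slot and fit the frame.

```bash
cat > d.py <<'E'
from h import *
np.set_printoptions(precision=1,suppress=True,linewidth=200)
z=np.load('c.npz'); P,px=z['P'],z['px']
# rim/plate points: circle fit to outer edge of top points
m=(P[...,2]>57)&(P[...,2]<67)&(np.hypot(P[...,0]-578,P[...,1]-121)<105)
m[220:]=False
q=P[m][:,:2]; print('circ',cv2.minEnclosingCircle(q.astype(np.float32)))
hub=(P[...,2]>77)&(P[...,2]<84); hub[200:]=False; print('hub',hub.sum(),(P[hub].min(0)+P[hub].max(0))/2)
L=(P[...,2]>60)&(P[...,2]<76); L[:, :440]=False;L[200:]=False
l=P[L][:,:2]; print('lever',len(l), cv2.minAreaRect(l.astype(np.float32)))
v=cv2.fitLine(l.astype(np.float32),cv2.DIST_L2,0,.01,.01).ravel(); print(np.degrees(np.arctan2(v[1],v[0])),v[2:])
print('depth z, rows 116..137, cols 246..290 step')
print(np.arange(248,290,2)); 
for r in range(116,138,3): print(r,P[r,248:290:2,2])
c=px[106:148,236:300]; cv2.imwrite('pics/slot1.png',cv2.resize(c,None,fx=12,fy=12,interpolation=cv2.INTER_NEAREST))
E
python3 d.py
```

```text
circ ((577.296142578125, 120.40461730957031), 91.94092559814453)
hub 380 [580.8 122.   79.6]
lever 1130 ((687.2595825195312, 170.18162536621094), (54.248111724853516, 18.779216766357422), 28.907670974731445)
24.682892 [687.9 171.9]
depth z, rows 116..137, cols 246..290 step
[248 250 252 254 256 258 260 262 264 266 268 270 272 274 276 278 280 282 284 286 288]
116 [61.9 61.4 61.1 60.4 62.7 61.  61.8 63.3 60.8 61.7 61.1 61.3 62.6 62.5 61.5 61.1 61.7 61.1 62.  61.3 62.5]
119 [62.  60.8 42.8 41.4 40.8 42.3 53.1 54.4 51.7 46.9 45.7 46.8 48.  47.  52.2 55.6 55.1 43.1 63.5 62.1 61.8]
122 [60.9 61.2 43.1 41.4 41.3 41.2 54.3 55.8 51.3 48.3 46.1 47.4 46.5 47.9 52.1 55.2 55.2 42.7 62.  62.  62.4]
125 [63.4 62.2 42.8 43.  38.8 41.5 54.2 54.6 51.3 46.5 47.  46.1 45.8 47.  53.2 55.5 55.7 42.6 60.4 60.5 61.6]
128 [60.9 61.9 41.6 41.6 39.1 42.6 54.  54.6 52.3 46.7 47.5 47.1 46.3 46.  52.4 54.9 54.8 42.8 62.2 61.9 61.8]
131 [61.9 62.2 43.  40.6 38.7 43.3 53.8 54.6 51.7 47.4 46.7 47.2 45.4 47.5 53.  55.3 54.5 44.4 62.2 62.8 62.4]
134 [61.  61.5 63.  61.4 60.9 61.1 62.1 62.4 61.6 61.3 63.  61.4 60.8 60.9 61.3 60.5 60.5 59.9 61.6 60.8 61.6]
137 [60.6 61.7 62.  60.6 62.1 62.7 62.  63.1 61.9 63.3 61.8 61.3 62.5 62.2 63.1 61.7 62.9 62.5 62.6 60.3 61.8]
```

View pics/slot1.png

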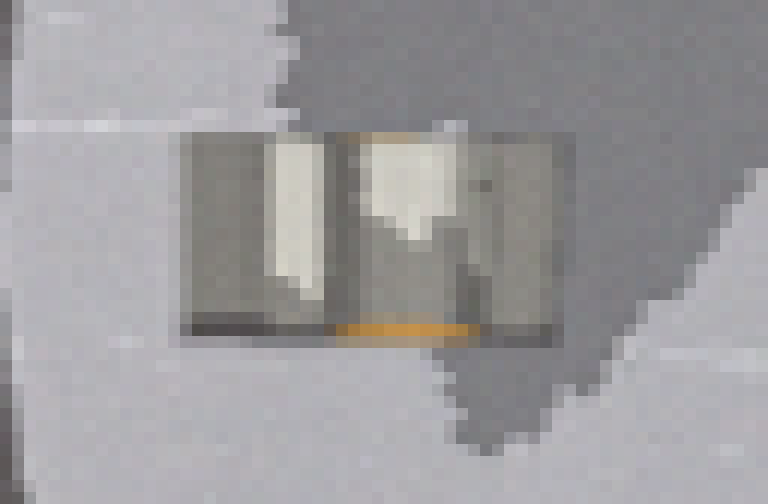

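The slot centre is at about pixel (266.8,125.8). Teeth A and B sit at roughly -0.335 and +0.29 rad, so the start value is about -1.65. That means around 2.4–2.75 teeth, or three strokes. Next I go to the tool.

>>> jog_arm(increments=[0,0,0,-28.8,-25.4,0,60,0,0,0,-28.8,-25.4,0,60,0,0,0,-28.8,-25.4,0,60,0,0,0,-28.8,-25.4,0,60,0,0,0,-28.8,-25.4,0,60,0,0,0,-28.8,-25.4,0,60,0,0,0,-28.8,-25.4,0,60,0,0,0,-28.8,-25.4,0,60,0,0,10.6,0,0,0,60,0,0,10.6,0,0,0,60,0,0,10.6,0,0,0,60,0,0,10.6,0,0,0,60])

```text
t: 7.32
ee_pos: [463.9, -253.2, 175.2]
orientation: [2.528, 1.864, 0.001]
ft_force: [0.8, 0.5, -0.4]
width: 52.6
grasp_force: 0.0
```

>>> jog_arm(increments=[0,0,0,0,0,0,60])

```text
t: 7.45
ee_pos: [463.9, -253.1, 175.1]
orientation: [2.521, 1.874, 0.001]
ft_force: [0.1, 0.3, -1.1]
width: 52.9
grasp_force: 0.0
```

```bash
cat > e.py <<'E'
from h import *
np.set_printoptions(precision=1,suppress=True,linewidth=200)
o=get_obs(); im=get_image('wrist'); P=cloud(im,o); print(o['t'],o['ee_pos'])
M=R.from_rotvec(o['orientation']).as_matrix(); print('yaw x',np.degrees(np.arctan2(M[1,0],M[0,0])))
for n in ['spoon','rack','awl']:
    for r in models.look_for(n,'wrist')[:3]: print(n,np.round(r['centre'],1),round(r['p'],2))
z=P[...,2]; np.savez('e.npz',P=P)
for n,z0,z1,c,rad in [('spoon top',108,121,(463,-253),28),('awl top',108,125,(485,-180),25),('rack top',56,64,(474,-217),95)]:
    m=(z>z0)&(z<z1)&(np.hypot(P[...,0]-c[0],P[...,1]-c[1])<rad)&(im['depth']>200)
    q=P[m]
    if len(q)>10: print(n,m.sum(),np.median(q[:,2]),cv2.minAreaRect(q[:,:2].astype(np.float32)),'pix',np.argwhere(m).mean(0))
cv2.imwrite('pics/w2.png',im['pixels'])
E
python3 e.py
```

```text
7.45 [ 463.9 -253.1  175.1]
yaw x 73.26284878516304
spoon [ 434.9 -317.6   24.6] 0.82
spoon [ 377.3 -125.8   22.9] 0.79
spoon [ 484.9 -182.2  117.3] 0.72
rack [ 478.4 -207.9   61.3] 0.65
awl [ 488.3 -183.3  115. ] 0.66
spoon top 1176 114.67986973011381 ((463.54522705078125, -256.94549560546875), (29.823101043701172, 23.906347274780273), 72.34855651855469) pix [208.5 258.1]
awl top 1035 114.62339247538199 ((485.8764953613281, -184.765869140625), (25.340410232543945, 24.880735397338867), 27.350339889526367) pix [107.7 259.4]
rack top 10155 59.83370158730315 ((474.6898498535156, -221.1925048828125), (150.4852294921875, 70.215576171875), 72.63063049316406) pix [139.2 258.8]
```

View pics/w2.png

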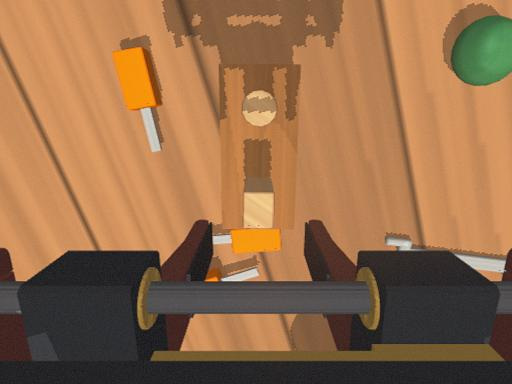

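The spoon is upright in the hole at y = -38, top centre at (463.5,-257). It appears at pixel (258,208), with the awl at (259,107). I'll align and descend.

>>> jog_arm(increments=[0,0,0.8,-4,0.8,0,60,0,0,0,0,0,20,60,0,0,0,0,0,20,60,0,0,0,0,0,20,60,0,0,0,0,0,20,60,0,0,0,0,0,20,60,0,0,0,0,0,10,60,0,0,0,0,0,0,60])

```text
t: 8.65
ee_pos: [463.0, -257.0, 64.2]
orientation: [-2.534, -1.855, 0.001]
ft_force: [0.3, 0.9, 0.2]
width: 52.7
grasp_force: 0.0
```

>>> jog_arm(increments=[0,0,0,0,0,0,0,0,0,0,0,0,0,0,0,0,0,0,0,0,0,0,0,0,0,0,0,0,0,0,0,0,0,0,0,0,0,0,0,0,0,0])

```text
t: 9.4
ee_pos: [463.5, -257.1, 65.1]
orientation: [2.534, 1.856, 0.0]
ft_force: [-1.5, 1.1, 5.7]
width: 23.7
grasp_force: 30.0
```

>>> jog_arm(increments=[0,0,0,0,0,-15,0,0,0,0,0,0,-20,0,0,0,0,0,0,-30,0,0,0,0,0,0,-30,0,0,0,0,0,0,-30,0])

```text
t: 10.02
ee_pos: [463.1, -256.9, 191.2]
orientation: [2.535, 1.856, 0.0]
ft_force: [-0.1, 0.3, -2.3]
width: 23.3
grasp_force: 30.0
```

>>> jog_arm(increments=[0,0,0,22,-3.3,0,0,0,0,0,44,-6.6,0,0,0,0,0,44,-6.6,0,0,0,0,0,44,-6.6,0,0,0,0,0,44,-6.6,0,0,0,0,0,44,-6.6,0,0,0,0,0,44,-6.6,0,0,0,0,0,44,-6.6,0,0,0,0,0,21,-3.3,0,0])

```text
t: 11.15
ee_pos: [519.0, 95.7, 190.3]
orientation: [2.533, 1.858, 0.001]
ft_force: [0.1, -0.4, -2.0]
width: 24.1
grasp_force: 30.0
```

>>> jog_arm(increments=[0,0,-10.55,0,0,0,0,0,0,-10.55,0,0,0,0,0,0,-10.55,0,0,10,0,0,0,-10.55,0,0,15,0,0,0,0,0,0,20,0,0,0,0,0,0,14,0,0,0,0,0,0,0,0,0,0,0,0,0,0,0])

```text
t: 12.15
ee_pos: [519.3, 93.6, 131.2]
orientation: [1.697, 2.643, 0.001]
ft_force: [-0.9, -0.5, -2.3]
width: 23.8
grasp_force: 30.0
```

```bash
cat > f.py <<'E'
from h import *
import sys
np.set_printoptions(precision=1,suppress=True,linewidth=200)
o=get_obs(); im=get_image('wrist'); P=cloud(im,o); print(o['t'],o['ee_pos'],o['ft_force'],o['width'])
M=R.from_rotvec(o['orientation']).as_matrix(); print('yaw y',np.degrees(np.arctan2(M[1,1],M[0,1])),M[:,2])
C=np.array([577.25,120.35]); th=np.radians(24.7); B=np.array([[np.cos(th),np.sin(th)],[-np.sin(th),np.cos(th)]])
print('tcp in brake',B@(o['ee_pos'][:2]-C), 'moment',o['moment'])
np.savez('f.npz',P=P,px=im['pixels'])
c=im['pixels'][110:260,180:340]; cv2.imwrite('pics/%s.png'%sys.argv[1],cv2.resize(c,None,fx=4,fy=4,interpolation=cv2.INTER_NEAREST))
E
python3 f.py w3
```

```text
12.15 [519.3  93.6 131.2] [-0.9 -0.5 -2.3] 23.787761974110563
yaw y 24.61585211683099 [ 0.  0. -1.]
tcp in brake [-63.8  -0.1] moment [-0.  -0.1 -0. ]
```

View pics/w3.png

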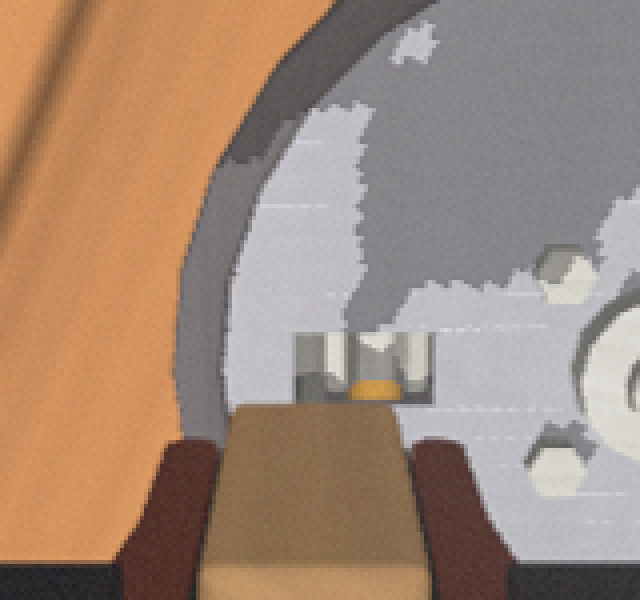

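The view shows the held handle centred between the fingers, with the mid column at full-image 258.4. The slot spans columns 253.8–288.5 (centre 271.1) and its lower edge is at row ~211. I'll compare the lateral offset from both pictures.

```bash
cat > g.py <<'E'
from h import *
np.set_printoptions(precision=2,suppress=True)
im=get_image('wrist'); Tt=np.array(im['tool_from_camera'])
def tool_at(u,v,h): # point in tool frame at tool z = h
    d=Tt[:3,:3]@np.array([(u-im['cx'])/im['fx'],-(v-im['cy'])/im['fy'],-1]); p=Tt[:3,3]; return p+d*(h-p[2])/d[2]
th=np.radians(24.7); C=np.array([577.25,120.35])
for tcp,yx,us,vs in [((546.68,42.63,173.98),115.535,(251,282.6),(117,134.7)),((519.3,93.6,131.2),114.62,(253.75,288.5),(193,211))]:
    h=tcp[2]-62; a=np.radians(yx); X=np.array([np.cos(a),np.sin(a)]); Y=np.array([np.sin(a),-np.cos(a)])
    for u in us+((us[0]+us[1])/2,):
        p=tool_at(u,np.mean(vs),h); w=np.array(tcp[:2])+X*p[0]+Y*p[1]-C
        print('tool',p,'brake',w[0]*np.cos(th)+w[1]*np.sin(th),-w[0]*np.sin(th)+w[1]*np.cos(th))
    print('y edges',[tool_at(us[0],v,h)[0] for v in vs])
print('finger mid',tool_at(258.4,235,-5), tool_at(258.4,250,-40))
E
python3 g.py
```

```text
tool [ 57.04  -6.56 111.98] brake -67.64180717723904 -0.8975377870497034
tool [ 57.03  21.3  111.98] brake -39.78208905703417 -0.5038974923697221
tool [ 57.03   7.37 111.98] brake -53.71188327871846 -0.7007167235836071
y edges [np.float64(64.61185168019222), np.float64(49.3548996916579)]
tool [-0.22 -3.78 69.2 ] brake -67.60257527374888 -0.3021027139538184
tool [-0.23 23.82 69.2 ] brake -40.01117137830301 -0.35226196180246916
tool [-0.23 10.02 69.2 ] brake -53.80679796593351 -0.32718247487754226
y edges [np.float64(7.176067089776936), np.float64(-7.734846464265914)]
finger mid [ 2.84 -0.15 -5.  ] [ 10.52  -0.17 -40.  ]
```

>>> jog_arm(increments=[0,0,0,0,-0.6,8,0,0,0,0,0,0,6,0,0,0,0,0,0,4,0,0,0,0,0,0,3,0,0,0,0,0,0,2,0,0,0,0,0,0,0,0])

```text
t: 13.0
ee_pos: [518.4, 93.3, 107.6]
orientation: [-1.697, -2.644, 0.0]
ft_force: [0.5, 0.1, -2.3]
width: 23.7
grasp_force: 30.0
```

>>> jog_arm(increments=[0,0,0,0,0,2,0,0,0,0,0,0,1,0,0,0,0,0,0,1,0,0,0,0,0,0,0,0])

```text
t: 13.5
ee_pos: [518.4, 93.3, 103.6]
orientation: [-1.697, -2.644, 0.0]
ft_force: [-0.2, 0.1, -2.1]
width: 24.0
grasp_force: 30.0
```

```bash
cat > s.py <<'E'
from h import *
np.set_printoptions(precision=2,suppress=True)
o=get_obs(); C=np.array([577.25,120.35]); th=np.radians(24.7); B=np.array([[np.cos(th),np.sin(th)],[-np.sin(th),np.cos(th)]])
print(o['t'],'tcp wheel frame',B@(o['ee_pos'][:2]-C)+[50,0],'blade z',o['ee_pos'][2]-49.5,'F brake',B@o['ft_force'][:2],o['ft_force'][2],'M',o['moment'],o['width'])
E
python3 s.py
```

```text
13.5 tcp wheel frame [-14.81   0.04] blade z 54.115593096470946 F brake [-0.17  0.19] -2.143112321175896 M [-0.05 -0.11  0.01] 23.9679745799493
```

>>> jog_arm(increments=[0,0,0,0,0,1,0,0,0,0,0,0,1,0,0,0,0,0,0,1,0,0,0,0,0,0,0.8,0,0,0,0,0,0,0,0])

```text
t: 14.12
ee_pos: [518.4, 93.3, 99.8]
orientation: [-1.697, -2.644, 0.0]
ft_force: [0.3, 0.4, -1.4]
width: 23.8
grasp_force: 30.0
```

>>> jog_arm(increments=[0,0,0,0,1,0,0,0,0,0,0,1,0,0,0,0,0,0,1,0,0,0,0,0,0,0,0,0])

```text
t: 14.62
ee_pos: [520.5, 94.4, 99.7]
orientation: [-1.696, -2.643, 0.002]
ft_force: [-2.6, -1.3, 0.1]
width: 24.0
grasp_force: 30.0
```

```bash
python3 s.py
```

```text
14.625 tcp wheel frame [-12.4   0.1] blade z 50.224591580932056 F brake [-2.94 -0.11] 0.09300448036986109 M [-0.35  0.47 -0.03] 23.975833323424936
```

>>> jog_arm(increments=[0,0,0,0,1.5,0,0,0,0,0,0,1.5,0,0,0,0,0,0,1.5,0,0,0,0,0,0,1.5,0,0,0,0,0,0,0,0])

```text
invalid input
```

```bash
python3 s.py
```

```text
14.625 tcp wheel frame [-12.4   0.1] blade z 50.224591580932056 F brake [-2.94 -0.11] 0.09300448036986109 M [-0.35  0.47 -0.03] 23.975833323424936
```

>>> jog_arm(increments=[0,0,0,0,1.5,0,0,0,0,0,0,1.5,0,0,0,0,0,0,1.5,0,0,0,0,0,0,1.5,0,0,0,0,0,0,0,0,0])

```text
t: 15.25
ee_pos: [526.9, 97.2, 99.9]
orientation: [1.696, 2.644, 0.001]
ft_force: [-1.4, -1.5, -0.5]
width: 23.9
grasp_force: 30.0
```

```bash
python3 s.py
```

```text
15.25 tcp wheel frame [-5.39  0.  ] blade z 50.41144138342047 F brake [-1.9  -0.81] -0.5363200492557691 M [-0.15  0.3  -0.01] 23.854108402919554
```

>>> jog_arm(increments=[0,0,0,0,1.5,0,0,0,0,0,0,1.5,0,0,0,0,0,0,1.5,0,0,0,0,0,0,1.5,0,0,0,0,0,0,1.6,0,0,0,0,0,0,0,0,0])

```text
t: 16.0
ee_pos: [533.5, 100.3, 99.8]
orientation: [-1.697, -2.644, 0.0]
ft_force: [-2.0, -1.3, -1.2]
width: 23.8
grasp_force: 30.0
```

```bash
python3 s.py
```

```text
16.0 tcp wheel frame [1.89 0.01] blade z 50.25548986883824 F brake [-2.38 -0.3 ] -1.1560253598762602 M [-0.28  0.41  0.01] 23.776519738506373
```

>>> jog_arm(increments=[0,0,0,0,0,-3.5,0,0,0,0,0,0,-4,0,0,0,0,0,0,-3,0,0,0,0,0,-5,0,0,0,0,0,0,-6,0,0,0,0,0,0,-5,0,0,0,0,0,0,-1,0,0,0,0,0,0,0,0,0])

```text
t: 17.0
ee_pos: [518.1, 93.1, 110.4]
orientation: [1.697, 2.644, 0.0]
ft_force: [0.1, 0.5, -0.3]
width: 23.7
grasp_force: 30.0
```

```bash
python3 s.py
python3 - <<'E'
from h import *
im=get_image('wrist'); c=im['pixels'][170:230,230:320]; cv2.imwrite('pics/w4.png',cv2.resize(c,None,fx=8,fy=8,interpolation=cv2.INTER_NEAREST))
E
```

```text
17.0 tcp wheel frame [-15.15  -0.03] blade z 60.90568113446197 F brake [0.29 0.44] -0.32934109234250486 M [-0.01 -0.08  0.02] 23.748457787434493
```

View pics/w4.png

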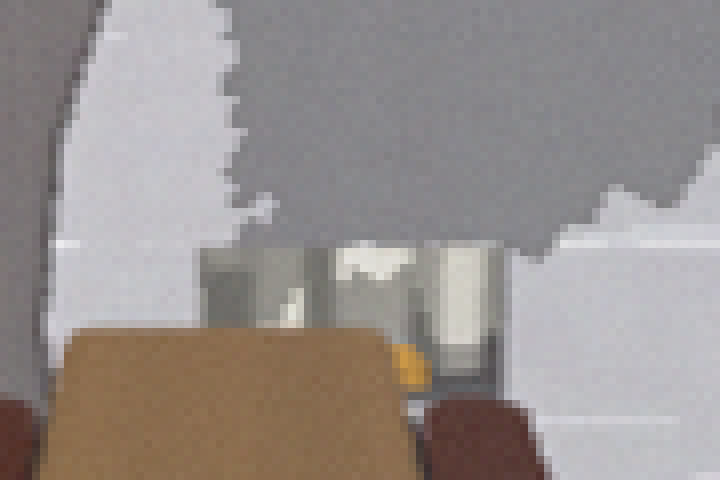

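The left tooth spans crop columns 255–305 and the slot starts at 200. The gap is about 5.2 mm and the blade is roughly centred in it, so I'm going down.

>>> jog_arm(increments=[0,0,0,0,0,3,0,0,0,0,0,0,2,0,0,0,0,0,0,1,0,0,0,0,0,0,1,0,0,0,0,0,0,0,0])

```text
t: 17.68
ee_pos: [518.0, 93.1, 103.3]
orientation: [-1.697, -2.644, 0.0]
ft_force: [-0.6, 0.1, -2.1]
width: 23.5
grasp_force: 30.0
```

```bash
python3 s.py
```

```text
17.675 tcp wheel frame [-15.22   0.04] blade z 53.7988311252372 F brake [-0.46  0.31] -2.084971596925238 M [-0.02 -0.12 -0.03] 23.50622810336138
```

>>> jog_arm(increments=[0,0,0,0,0,1,0,0,0,0,0,0,1,0,0,0,0,0,0,1,0,0,0,0,0,0,0.6,0,0,0,0,0,0,0,0])

```text
t: 18.3
ee_pos: [518.0, 93.1, 99.7]
orientation: [-1.697, -2.644, 0.0]
ft_force: [0.6, -0.0, -2.2]
width: 24.5
grasp_force: 30.0
```

>>> jog_arm(increments=[0,0,0,0,1.5,0,0,0,0,0,0,1.5,0,0,0,0,0,0,1.5,0,0,0,0,0,0,1.5,0,0,0,0,0,0,1.5,0,0,0,0,0,0,0,0,0])

```text
t: 19.05
ee_pos: [525.1, 96.4, 99.8]
orientation: [1.697, 2.644, 0.001]
ft_force: [-3.0, 0.8, -1.1]
width: 24.0
grasp_force: 30.0
```

```bash
python3 s.py
```

```text
19.05 tcp wheel frame [-7.4   0.03] blade z 50.29221934948693 F brake [-2.4   1.93] -1.1465056265091527 M [-0.13  0.43 -0.  ] 24.036348998270284
```

>>> jog_arm(increments=[0,0,0,0,1.5,0,0,0,0,0,0,1.5,0,0,0,0,0,0,1.5,0,0,0,0,0,0,0.5,0,0,0,0,0,0,0,0,0])

```text
t: 19.68
ee_pos: [529.5, 98.3, 99.8]
orientation: [1.697, 2.644, 0.0]
ft_force: [-2.6, -1.7, -1.0]
width: 23.8
grasp_force: 30.0
```

>>> jog_arm(increments=[0,0,0,0,1.5,0,0,0,0,0,0,1.5,0,0,0,0,0,0,1.5,0,0,0,0,0,0,0.5,0,0,0,0,0,0,0,0,0])

```text
t: 20.3
ee_pos: [533.9, 100.4, 99.6]
orientation: [-1.697, -2.644, 0.0]
ft_force: [-2.4, -1.8, -3.0]
width: 23.9
grasp_force: 30.0
```

```bash
python3 s.py
```

```text
20.3 tcp wheel frame [2.29 0.02] blade z 50.12830971465344 F brake [-2.95 -0.65] -2.982394177401478 M [-0.33  0.39  0.01] 23.902433082346892
```

>>> jog_arm(increments=[0,0,0,0,0,-3.5,0,0,0,0,0,0,-4,0,0,0,0,0,0,-3,0,0,0,0,0,-5,0,0,0,0,0,0,-6,0,0,0,0,0,0,-5,0,0,0,0,0,0,-1.5,0,0,0,0,0,0,0,0,0])

```text
t: 21.3
ee_pos: [518.0, 93.1, 110.3]
orientation: [-1.697, -2.644, -0.0]
ft_force: [0.7, -0.1, -1.5]
width: 24.0
grasp_force: 30.0
```

>>> jog_arm(increments=[0,0,0,0,0,3,0,0,0,0,0,0,2,0,0,0,0,0,0,1,0,0,0,0,0,0,1,0,0,0,0,0,0,0,0])

```text
t: 21.92
ee_pos: [518.0, 93.1, 103.2]
orientation: [-1.697, -2.644, 0.0]
ft_force: [-0.1, -0.2, -1.8]
width: 24.1
grasp_force: 30.0
```

```bash
python3 s.py
```

```text
21.925 tcp wheel frame [-15.19   0.03] blade z 53.67599485694875 F brake [-0.19 -0.15] -1.7945606915057626 M [-0.01 -0.11 -0.02] 24.0840617314856
```

>>> jog_arm(increments=[0,0,0,0,0,1,0,0,0,0,0,0,1,0,0,0,0,0,0,1,0,0,0,0,0,0,0.5,0,0,0,0,0,0,0,0])

```text
t: 22.55
ee_pos: [518.0, 93.1, 99.7]
orientation: [-1.697, -2.644, 0.0]
ft_force: [-0.3, 0.6, -1.7]
width: 24.1
grasp_force: 30.0
```

>>> jog_arm(increments=[0,0,0,0,1.5,0,0,0,0,0,0,1.5,0,0,0,0,0,0,1.5,0,0,0,0,0,0,1.5,0,0,0,0,0,0,1,0,0,0,0,0,0,0,0,0])

```text
t: 23.3
ee_pos: [524.5, 96.1, 99.8]
orientation: [1.697, 2.644, 0.0]
ft_force: [-2.7, -1.0, -1.1]
width: 24.0
grasp_force: 30.0
```

```bash
python3 s.py
```

```text
23.3 tcp wheel frame [-8.05  0.03] blade z 50.272960507727376 F brake [-2.86  0.21] -1.0501310940512405 M [-0.21  0.44  0.  ] 23.965012230994343
```

>>> jog_arm(increments=[0,0,0,0,0.8,0,0,0,0,0,0,0.7,0,0,0,0,0,0,0,0,0])

```text
t: 23.68
ee_pos: [525.9, 96.7, 99.8]
orientation: [1.697, 2.644, 0.0]
ft_force: [-2.5, -1.3, -0.6]
width: 23.9
grasp_force: 30.0
```

>>> jog_arm(increments=[0,0,0,0,0.6,0,0,0,0,0,0,0.6,0,0,0,0,0,0,0,0,0])

```text
t: 24.05
ee_pos: [527.0, 97.2, 99.8]
orientation: [1.697, 2.644, 0.0]
ft_force: [-1.8, -1.7, -0.9]
width: 23.6
grasp_force: 30.0
```

>>> jog_arm(increments=[0,0,0,0,0.6,0,0,0,0,0,0,0.6,0,0,0,0,0,0,0,0,0])

```text
t: 24.42
ee_pos: [528.1, 97.7, 99.8]
orientation: [1.697, 2.644, 0.0]
ft_force: [-1.6, -0.9, 0.6]
width: 24.2
grasp_force: 30.0
```

>>> jog_arm(increments=[0,0,0,0,0.6,0,0,0,0,0,0,0.6,0,0,0,0,0,0,0,0,0])

```text
t: 24.8
ee_pos: [529.0, 98.2, 99.8]
orientation: [-1.697, -2.644, 0.0]
ft_force: [-3.1, -1.2, -1.1]
width: 24.0
grasp_force: 30.0
```

>>> jog_arm(increments=[0,0,0,0,0.6,0,0,0,0,0,0,0.6,0,0,0,0,0,0,0,0,0])

```text
t: 25.18
ee_pos: [529.6, 98.5, 99.6]
orientation: [-1.696, -2.643, 0.002]
ft_force: [-4.7, -3.0, 1.8]
width: 24.4
grasp_force: 30.0
```

>>> jog_arm(increments=[0,0,0,0,0.6,0,0,0,0,0,0,0,0,0])

```text
t: 25.42
ee_pos: [529.8, 98.6, 99.6]
orientation: [-1.696, -2.643, 0.002]
ft_force: [-5.3, -3.8, 1.3]
width: 23.8
grasp_force: 30.0
```

```bash
python3 s.py
```

```text
25.425 tcp wheel frame [-2.22  0.1 ] blade z 50.089045584635386 F brake [-6.36 -1.24] 1.2986559919024865 M [-0.75  1.07  0.01] 23.780607475296563
```

>>> jog_arm(increments=[0,0,0,0,0.6,0,0,0,0,0,0,0.4,0,0,0,0,0,0,0,0,0])

```text
t: 25.8
ee_pos: [530.1, 98.8, 99.5]
orientation: [-1.695, -2.642, 0.004]
ft_force: [-6.4, -4.7, 2.6]
width: 23.7
grasp_force: 30.0
```

```bash
python3 s.py
```

```text
25.8 tcp wheel frame [-1.81  0.14] blade z 49.97567920599954 F brake [-7.76 -1.55] 2.6206586882763516 M [-0.88  1.41  0.01] 23.654396018904826
```

>>> jog_arm(increments=[0,0,0,0,0.6,0,0,0,0,0,0,0.6,0,0,0,0,0,0,0,0,0])

```text
t: 26.18
ee_pos: [530.5, 99.1, 99.3]
orientation: [-1.694, -2.642, 0.006]
ft_force: [-8.1, -4.2, 4.4]
width: 23.8
grasp_force: 30.0
```

```bash
python3 s.py
```

```text
26.175 tcp wheel frame [-1.32  0.2 ] blade z 49.83524707767094 F brake [-9.11 -0.43] 4.399366489218294 M [-1.14  1.68 -0.04] 23.844400160867824
```

>>> jog_arm(increments=[0,0,0,0,0.5,-0.3,0,0,0,0,0,0.5,-0.3,0,0,0,0,0,0,0,0])

```text
t: 26.55
ee_pos: [530.7, 99.2, 99.4]
orientation: [-1.694, -2.641, 0.008]
ft_force: [-8.0, -6.1, 1.2]
width: 23.8
grasp_force: 30.0
```

```bash
python3 s.py
```

```text
26.55 tcp wheel frame [-1.07  0.25] blade z 49.93232313330145 F brake [-9.79 -2.19] 1.2471476452587391 M [-1.28  1.8  -0.01] 23.837995751239195
```

>>> jog_arm(increments=[0,0,0,0,0.6,-0.1,0,0,0,0,0,0.6,-0.1,0,0,0,0,0,0,0,0])

```text
t: 26.92
ee_pos: [531.2, 99.5, 99.5]
orientation: [-1.693, -2.64, 0.01]
ft_force: [-10.0, -6.8, 2.2]
width: 23.8
grasp_force: 30.0
```

```bash
python3 s.py
```

```text
26.925 tcp wheel frame [-0.57  0.28] blade z 49.95642737487742 F brake [-11.95  -1.98] 2.1828295921896004 M [-1.56  2.11  0.02] 23.80586044298587
```

>>> jog_arm(increments=[0,0,0,0,0,0,0,0,0,0,0,0,0,0,0,0,0,0,0,0,0,0,0,0,0,0,0,0])

```text
t: 27.42
ee_pos: [531.1, 99.5, 99.4]
orientation: [-1.693, -2.64, 0.01]
ft_force: [-9.5, -7.1, 1.6]
width: 23.9
grasp_force: 30.0
```

>>> jog_arm(increments=[0,0,0,0,0,0,0,0,0,0,0,0,0,0,0,0,0,0,0,0,0,0,0,0,0,0,0,0])

```text
t: 27.92
ee_pos: [531.2, 99.5, 99.5]
orientation: [-1.693, -2.64, 0.009]
ft_force: [-9.0, -7.3, 1.7]
width: 24.0
grasp_force: 30.0
```

>>> jog_arm(increments=[0,0,0,0,0,0,0,0,0,0,0,0,0,0,0,0,0,0,0,0,0,0,0,0,0,0,0,0])

```text
t: 28.42
ee_pos: [531.1, 99.4, 99.4]
orientation: [-1.693, -2.64, 0.01]
ft_force: [-9.3, -6.7, 1.5]
width: 24.1
grasp_force: 30.0
```

```bash
python3 s.py
```

```text
28.425 tcp wheel frame [-0.63  0.28] blade z 49.92815732248879 F brake [-11.29  -2.24] 1.5117386607420227 M [-1.54  2.04  0.01] 24.080676743749287
```

>>> jog_arm(increments=[0,0,0,0,0.3,0,0,0,0,0,0,0,0,0,0,0,0,0,0,0,0,0,0,0,0,0,0,0,0,0,0,0,0,0,0,0,0,0,0,0,0,0,0,0,0,0,0,0,0,0,0,0,0,0,0,0,0,0,0,0,0,0,0,0,0,0,0,0,0,0,0,0,0,0,0,0,0])

```text
t: 29.8
ee_pos: [531.3, 99.5, 99.4]
orientation: [-1.693, -2.64, 0.01]
ft_force: [-10.1, -7.8, 2.6]
width: 23.9
grasp_force: 30.0
```

>>> jog_arm(increments=[0,0,0,0,-1,0,0,0,0,0,0,-2,0,0,0,0,0,0,-2,0,0,0,0,0,0,-2,0,0,0,0,0,0,0,0,0])

```text
t: 30.42
ee_pos: [529.2, 98.2, 100.8]
orientation: [1.696, 2.643, 0.002]
ft_force: [-1.2, -0.5, -2.7]
width: 23.7
grasp_force: 30.0
```

```bash
python3 s.py
```

```text
30.425 tcp wheel frame [-2.97 -0.07] blade z 51.3280255663486 F brake [-1.34  0.05] -2.6934677807708 M [-0.17  0.27  0.03] 23.733667868207146
```

>>> jog_arm(increments=[0,0,0,0,-1.5,0,0,0,0,0,0,0,0,0,0,0,0,0,0,-3,0,0,0,0,0,0,-6,0,0,0,0,0,0,-12,0,0,0,0,0,0,-15,0,0,0,0,0,0,-20,0,0,0,0,0,0,-25,0,0,0,0,0,0,0,0])

```text
t: 31.55
ee_pos: [528.8, 97.6, 184.1]
orientation: [1.695, 2.641, 0.005]
ft_force: [-0.0, 0.5, -2.3]
width: 24.1
grasp_force: 30.0
```

```bash
python3 s.py
python3 - <<'E'
from h import *
im=get_image('wrist'); c=im['pixels'][120:300,170:350]; cv2.imwrite('pics/w5.png',cv2.resize(c,None,fx=3.3,fy=3.3,interpolation=cv2.INTER_NEAREST))
o=get_obs(); print(o['ee_pos'],o['orientation'])
E
```

```text
31.55 tcp wheel frame [-3.51 -0.42] blade z 134.62052394841783 F brake [0.18 0.45] -2.2944372196029836 M [-0.01 -0.15 -0.01] 24.119864128470507
[527.85987847  97.46314132 182.73476717] [1.69552425 2.64241699 0.00279086]
```

View pics/w5.png

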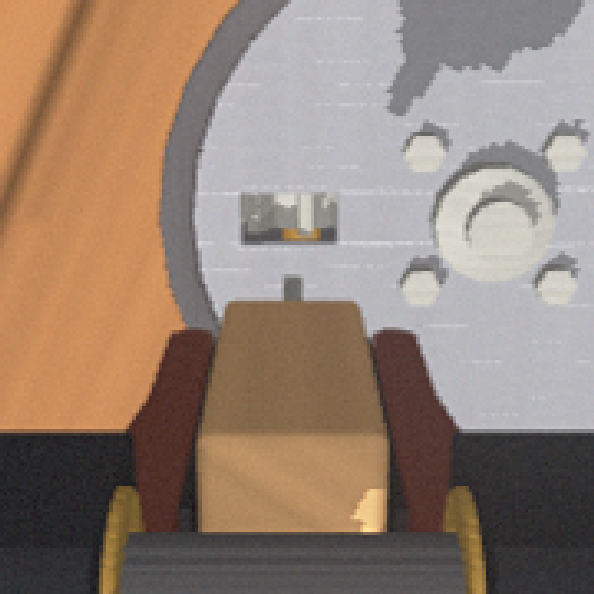

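The picture shows the blade at crop (292,288), straight and centred under the handle, and clear of the slot. Returning the tool.

>>> jog_arm(increments=[0,0,10.55,0,0,-5,0,0,0,10.55,0,0,-5,0,0,0,10.55,0,0,0,0,0,0,10.55,0,0,0,0,0,0,0,0,0,0,0])

```text
t: 32.22
ee_pos: [526.6, 97.2, 190.6]
orientation: [-2.533, -1.858, 0.002]
ft_force: [0.4, 0.0, -1.0]
width: 24.1
grasp_force: 30.0
```

```bash
cat > r.py <<'E'
from h import *
np.set_printoptions(precision=2,suppress=True)
o=get_obs(); M=R.from_rotvec(o['orientation']).as_matrix()
G=R.from_rotvec([2.534,1.8555,0.0003]).as_matrix()
print(o['t'],o['ee_pos'],'to go (tool)',M.T@(np.array([463.25,-257.05,64.5])-o['ee_pos']),'turn deg',np.degrees(R.from_matrix(M.T@G).as_rotvec()),'F',o['ft_force'],'M',o['moment'])
E
python3 r.py
```

```text
32.225 [526.58  97.24 190.65] to go (tool) [-356.86   46.19  126.34] turn deg [-0.13  0.02  0.1 ] F [ 0.41  0.03 -0.99] M [-0.01  0.02  0.01]
```

>>> jog_arm(increments=[0,0,0,-22,2.9,0,0,0,0,0,-44,5.7,0,0,0,0,0,-44,5.7,0,0,0,0,0,-44,5.7,0,0,0,0,0,-44,5.7,0,0,0,0,0,-44,5.7,0,0,0,0,0,-44,5.7,0,0,0,0,0,-44,5.7,0,0,0,0,0,-26.8,3.4,0,0,0,0,0,0,0,10,0,0,0,0,0,0,0,0])

```text
t: 33.6
ee_pos: [462.5, -255.6, 180.1]
orientation: [-2.531, -1.856, 0.002]
ft_force: [1.1, 0.6, -1.5]
width: 24.1
grasp_force: 30.0
```

```bash
python3 r.py
```

```text
33.6 [ 462.55 -255.6   180.1 ] to go (tool) [ -1.28   1.46 115.59] turn deg [-0.22 -0.08  0.1 ] F [ 1.06  0.63 -1.48] M [-0.05 -0.05 -0.06]
```

>>> jog_arm(increments=[0,0,0,-1.2,1.3,15,0,0,0,0,0,0,20,0,0,0,0,0,0,15,0,0,0,0,0,0,6,0,0,0,0,0,0,0,0,0,0,0,0,0,0,0])

```text
t: 34.35
ee_pos: [464.8, -258.5, 126.0]
orientation: [2.534, 1.856, 0.001]
ft_force: [0.1, 0.2, -1.7]
width: 23.8
grasp_force: 30.0
```

```bash
python3 r.py
```

```text
34.35 [ 464.8  -258.49  126.04] to go (tool) [ 0.92 -1.97 61.54] turn deg [ 0.01 -0.01  0.  ] F [ 0.13  0.17 -1.69] M [-0.03 -0.17 -0.07]
```

>>> jog_arm(increments=[0,0,0,0.9,-2,6,0,0,0,0,0,0,5,0,0,0,0,0,0,0,0,0,0,0,0,0,0,0])

```text
t: 34.85
ee_pos: [462.8, -256.9, 114.6]
orientation: [-2.535, -1.856, -0.0]
ft_force: [0.9, -0.9, -2.3]
width: 24.0
grasp_force: 30.0
```

```bash
python3 r.py
```

```text
34.85 [ 462.8  -256.88  114.56] to go (tool) [-0.02  0.48 50.06] turn deg [-0.05 -0.02 -0.  ] F [ 0.87 -0.9  -2.29] M [-0.04 -0.12  0.03]
```

>>> jog_arm(increments=[0,0,0,0,0.3,3,0,0,0,0,0,0,3,0,0,0,0,0,0,4,0,0,0,0,0,0,5,0,0,0,0,0,0,5,0,0,0,0,0,0,0,0])

```text
t: 35.6
ee_pos: [462.7, -256.7, 94.0]
orientation: [-2.534, -1.855, 0.001]
ft_force: [1.1, 0.7, -2.2]
width: 24.2
grasp_force: 30.0
```

```bash
python3 r.py
```

```text
35.6 [ 462.71 -256.72   94.02] to go (tool) [-0.16  0.65 29.52] turn deg [-0.11 -0.04 -0.  ] F [ 1.08  0.66 -2.21] M [-0.03 -0.06 -0.02]
```

Inside the hole without contact. Going down to the shoulder.

>>> jog_arm(increments=[0,0,0,0,0.4,6,0,0,0,0,0,0,6,0,0,0,0,0,0,6,0,0,0,0,0,0,5,0,0,0,0,0,0,3,0,0,0,0,0,0,1.5,0,0,0,0,0,0,0,0])

```text
t: 36.48
ee_pos: [463.5, -257.1, 67.0]
orientation: [-2.535, -1.856, -0.0]
ft_force: [-1.1, -0.3, -2.9]
width: 23.7
grasp_force: 30.0
```

```bash
python3 r.py
```

```text
36.475 [ 463.46 -257.06   67.04] to go (tool) [-0.06 -0.21  2.54] turn deg [-0.05 -0.02 -0.  ] F [-1.13 -0.27 -2.89] M [-0.08 -0.03 -0.02]
```

>>> jog_arm(increments=[0,0,0,0,0,1,0,0,0,0,0,0,0.7,0,0,0,0,0,0,0.6,0,0,0,0,0,0,0,0])

```text
t: 36.98
ee_pos: [463.5, -257.1, 65.1]
orientation: [2.535, 1.856, 0.0]
ft_force: [-1.9, 0.3, 3.3]
width: 23.9
grasp_force: 30.0
```

```bash
python3 r.py
```

```text
36.975 [ 463.5  -257.09   65.15] to go (tool) [-0.04 -0.25  0.65] turn deg [-0.04 -0.02 -0.  ] F [-1.87  0.33  3.3 ] M [ 0.11  0.2  -0.02]
```

>>> jog_arm(increments=[0,0,0,0,0,0,20,0,0,0,0,0,0,40,0,0,0,0,0,0,60,0,0,0,0,0,0,60,0,0,0,0,0,0,60,0,0,0,0,0,0,60])

```text
t: 37.72
ee_pos: [463.4, -257.0, 64.7]
orientation: [-2.535, -1.856, 0.0]
ft_force: [0.8, -0.4, 0.8]
width: 52.5
grasp_force: 0.0
```

>>> jog_arm(increments=[0,0,0,0,0,-8,60,0,0,0,0,0,-20,60,0,0,0,0,0,-30,60,0,0,0,0,0,-30,60,0,0,0,0,0,-30,60,0,0,0,0,0,0,60,0,0,0,0,0,0,60])

```text
t: 38.6
ee_pos: [463.0, -256.8, 182.5]
orientation: [-2.534, -1.856, 0.0]
ft_force: [-0.2, -0.3, -0.8]
width: 52.9
grasp_force: 0.0
```

```bash
python3 e.py; python3 s.py
```

```text
38.6 [ 463.  -256.8  182.5]
yaw x 72.42512320562125
spoon [ 466.9 -250.1  116.3] 0.96
spoon [ 376.7 -124.8   22.8] 0.93
spoon [ 440.4 -316.8   22.9] 0.87
rack [ 479.8 -207.5   59.2] 0.78
awl [ 486.  -182.3  120.9] 0.88
spoon top 1111 114.65251728341951 ((464.36224365234375, -256.8635559082031), (29.28883934020996, 23.8978214263916), 72.9525375366211) pix [200.8 259.2]
awl top 978 114.62543398162437 ((486.2859191894531, -185.00772094726562), (24.69057846069336, 24.910390853881836), 71.35235595703125) pix [102.4 257.7]
rack top 9832 59.828019628345714 ((474.7223205566406, -221.06646728515625), (150.2083740234375, 70.16134643554688), 72.59575653076172) pix [135.1 257.9]
38.8 tcp wheel frame [-211.49 -294.77] blade z 132.24853896373153 F brake [ 0.36 -0.02] 0.32349085084925305 M [-0.05 -0.14 -0.02] 53.00654082618057
```

View pics/w2.png

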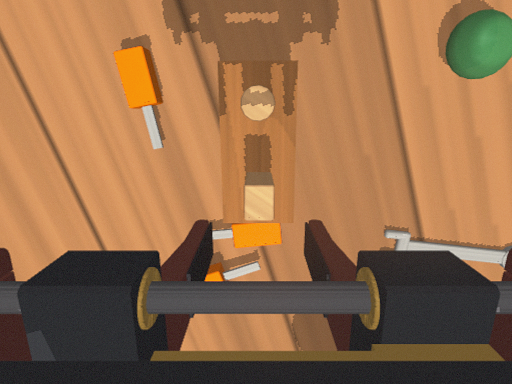

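The spoon stands home at pixel (259,201), with its top at 114.65 mm against 114.68 mm at the start. The awl at (258,102) is unmoved, and the gripper is clear. Handing in.

```bash
python3 -c "
from workcell import job
print(job.close_job())"
```

```text
the job is handed in; nothing more can be done
None
```

I turned the star wheel up solid in three strokes, held about 12 N on it for roughly 2.5 s with no reading near 25 N, put the tool back fully home and released, saw the awl unmoved, and handed the job in at about 39 s; no verdict came back.

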